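Set the jig fence to its line and lock it

TASK

On the monitor-dismantling jig, slide the fence with the wide upright plate along its slots until the plate stands on the white line drawn across its bed, then tighten its wing nut clockwise to the stop. Leave the neighbouring stop with the round post as it is.

Things in the scene. Friction and masses are not known exactly. Their poses are not given: they have to be found in the camera images.
- fence: Bare aluminium bracket sliding along its own x on a fixed green bed (310 x 140 x 10 mm): upright plate 8 mm thick (x), 90 wide (y), 56 tall; slotted foot 6 thick, 90 wide, 192 to +x. Origin: middle of the upright plate at the foot's underside, 10 mm above the bench; z up. Travel 100 mm, starting within 15 mm of its -x end; 3 N friction keeps it where left, nut loose or tight.
- mark: White line 6 mm wide, 138 mm long, painted straight across the fence's bed; its ends show beside the foot. Origin: middle of the line, on the bed's top, 10 mm above the bench. x: the fence's sliding direction; y: along the line. It starts 30 to 80 mm to the +x side of the fence's upright plate. The plate is on the line when the fence's origin has x = 0 in this frame.
- wing_nut (a joint): Angle (rad) of the fence's dark steel wing nut, growing clockwise seen from above: 0 to 0.3 at the start (loose), hard stop at 1.4 (tight). Turns with about 0.1 N m, stays where it is left, does not rise or sink; one turn of the wrist is enough.
- wing_nut_grip (a point): Grip point of the wing nut: on its axis, 51 mm above the bench, 9 mm below the wings' top. Wings: one upright blade 10 mm thick (this point's y), 62 mm long (its x; turns with the nut), 32 mm tall; 23 mm below this point begins a round hub 28 mm across. Its bolt is fixed in the bed, 25 mm to the fence's +y side, in one slot of the foot; a low hexagon bolt (6 mm high) stands in the other slot.
- post_stop: The neighbour, to be left alone: same bed and slotted foot, but a round post 32 mm across, 56 mm tall in place of the wide plate, a low round nut 38 mm across, and no line. Origin: the post's middle at the foot's underside, 10 mm above the bench; z up, foot to +x.

How it is judged:
By the outcome, as a careful person would: the job done as asked, in the order asked, and still so for the second after the job is handed in, with the robot touching nothing.
It also fails if it takes over 42 s, if anything falls off the work surface, if the arm or the gripper's body presses on something with over 40 N, if the wrist force passes 120 N, or if a joint passes its speed limit or range.

ROBOT

A 7-joint arm with a two-finger parallel gripper is mounted at the origin on the work surface. World frame = base frame: x ahead of the robot, y to its left, z up, the work surface at z = 0. Lengths are in m, angles in degrees, forces in N, time in s.
With the tool pointing down it reaches from about 0.425 to 0.875 m from the base axis. Payload 4.7 kg.
Tool frame: the origin (TCP) lies midway between the tips of the shut fingers; the grasp point (between the pads) lies env.grip_point_offset behind it (env.grip_point_offset is the distance from the TCP to the grasp point, in m); z points along the fingers, y is the line along which they close (so a half turn about z gives the same grasp; the last joint's range is limited). The gripper opens to 87 mm and grips with 3 to 60 N. Pads are 19 mm wide; open, the fingers measure 117 mm over their backs; the gripper's body (75 mm by 190 mm) begins 51 mm behind the grasp point.
Start: joints at [-64.223, 18.392, -4.016, 83.108, 1.295, 78.541, -3.26], TCP at [0.274, 0.589, 0.223] pointing down, gripper open.
Joint ranges: [-163.93, 163.93], [-17.29, 119.83], [-79.2, 71.16], [3.27, 140.29], [-89.18, 269.18], [5.43, 117.66], [-154.24, 154.24]. Speed limits (degrees/s): [147.25, 147.25, 180, 180, 180, 180, 180].

INTERFACE

Orientations are given as [roll, pitch, yaw] about the fixed x, y, z axes, in that order (R = Rz(yaw) Ry(pitch) Rx(roll)).
In Python, from cell import env gives the robot as it stands.
- The arm moves only by the shell command python3 -m creep 'ROWS' [FORCE]. ROWS is a JSON object of lists of equal length, an entry for each row: "translation": the shift along the tool's x, y, z in units of 0.08 m (1.0 is 0.08 m), a list of three; "turn": the turn, a rotation vector about the tool's x, y, z in units of 180 degrees (1.0 is 180 degrees), a list of three; "grip": the opening, from 0 (shut) to 1 (fully open). In form: {"translation": [[x, y, z], ...], "turn": [[ax, ay, az], ...], "grip": [grip, ...]}. A call has 1 to 5 rows; each row shifts and turns the commanded pose from where the row before left it, along the tool's axes as they then stand; what a row does not reach is not made up. A row lasts 1/8 s, in which the tool goes at most 62.5 mm and 10.7 degrees, less where a joint would pass 70% of its speed; a pose out of reach is approached as far as the arm can. A call with a number of a shift or a turn outside -1 to 1 is refused whole. A call with a gripper value outside its range is refused whole. The fingers move at their own pace and stop on an object; FORCE is the grip in N (left out, the last holds). Time passes only in rows, so rows that do not move let the fingers close. It gives the time, the measured TCP pose, the force, the opening and the grip force at its end, in the units of the state.
- env.get_obs(): the state, without advancing time (a new reading comes with each control period).
- env.read_camera(name): name is "scene" or "top" or "wrist"; returns a dict with "frame" (384x512x3 uint8, red, green, blue), "z_map" (384x512 float32, m along the optical axis (not along the pixel's ray), 0 where there is no reading), "K" (3x3 intrinsics, pixels), "D" ([k1, k2, p1, p2, k3] as OpenCV has them; the pictures are not rectified), "rvec" (rotation vector, rad) and "tvec" (3), from world to camera coordinates, as OpenCV has them. Camera axes: x right, y down, z forward; pixel columns grow to the right and rows downward; lengths in m; the calibration is good to about 2 mm. A picture is of the moment at which its call begins.
- env.sign_off(): hands the job in; it is judged then, once.
The state is a dict: "time_s": time; "qpos": joint angles; "joint_velocities": joint speeds; "effort": joint torques, N m; "tool_pos": TCP position; "tool_rot": TCP orientation; "force": force on the tool from outside, world axes, zero at the start; "wrist_torque": the same for the moment, N m; "grip_width": finger opening in m; "grasp_force": force on a finger pad.
Only numpy, scipy, OpenCV 4.12 (cv2) and the standard library are available. Lean on these libraries where they do the work, as an engineer would, in place of code of your own. Each camera call takes 0.05 s, during which the arm holds its last target. There are 200 camera calls.

## Working session

There is one attempt and no reset: what is moved stays moved. The work goes in short steps, Python scripts to look and compute and a shell command to move; the robot and the scene stay as the last step left them, time stands still between calls to the robot, and variables do not carry over. Pictures are saved under pics/ and viewed, at most 10 in all, crops included, and the job is handed in when it is done.

```bash
mkdir -p pics
cat > h.py <<'E'
import numpy as np, cv2
from cell import env
from scipy.spatial.transform import Rotation as Ro
def ray(c,uv,z):
    """pixels -> world points on plane height z"""
    p=cv2.undistortPoints(np.array(uv,float).reshape(-1,1,2),c["K"],np.array(c["D"],float)).reshape(-1,2)
    R=cv2.Rodrigues(np.array(c["rvec"],float))[0]; t=np.array(c["tvec"],float).ravel()
    o=-R.T@t; d=np.c_[p,np.ones(len(p))]@R
    return o+d*((z-o[2])/d[:,2])[:,None]
def rel(pos,yaw=None):
    """row units from present pose to world TCP pos, in tool axes"""
    s=env.get_obs(); R=Ro.from_euler('xyz',s["tool_rot"],degrees=True)
    return R.inv().apply(np.array(pos)-s["tool_pos"])/0.08
def snap(n,f):
    c=env.read_camera(n); cv2.imwrite(f,c["frame"][:,:,::-1]); np.savez(f[:-4]+'.npz',**c); return c
def load(f): return dict(np.load(f))
E
python3 - <<'E'
from h import *
a=snap("top","pics/top.png");b=snap("scene","pics/scene.png")
cv2.imwrite("pics/top2.png",cv2.resize(a["frame"][:,:,::-1],(800,600),interpolation=cv2.INTER_CUBIC))
s=env.get_obs();print(s,env.grip_point_offset)
E
```

```text
{'time_s': 0.1, 'qpos': array([-64.22285128,  18.43303027,  -4.01453374,  83.16756835,
         1.2975795 ,  78.53955661,  -3.25962781]), 'joint_velocities': array([ 0.01314466, -0.00129779, -0.03035161, -0.1284991 , -0.09245889,
        0.02637417,  0.0368886 ]), 'effort': array([-4.80243816e-04, -4.92572987e+01, -4.06001648e-01, -3.13399816e+01,
       -6.40755636e-02,  3.95277177e-02,  1.09315031e-04]), 'tool_pos': array([0.27425141, 0.58877797, 0.22159396]), 'tool_rot': array([-1.79905213e+02,  8.23270537e-03,  1.55032385e+02]), 'force': array([-0.60509328,  0.19249715,  0.00844018]), 'wrist_torque': array([-0.01261986, -0.01945161, -0.02932493]), 'grasp_force': 0.0, 'grip_width': 0.08729079170602162} 0.0187
```

View pics/top2.png

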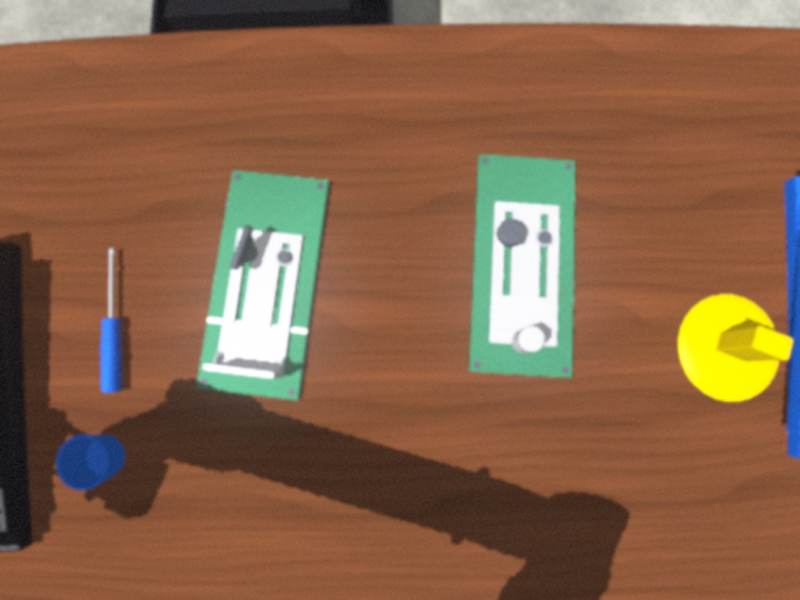

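View pics/scene.png

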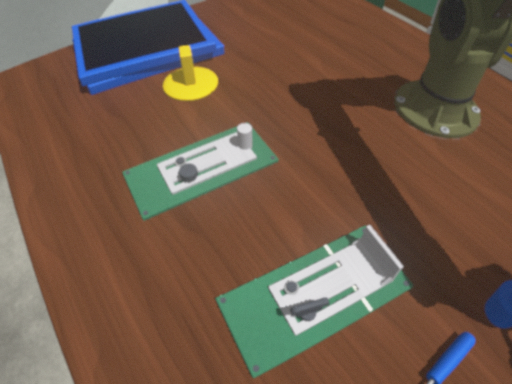

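The top view (800x600) shows the fence at left. Its plate top runs (203,368)-(274,375), the mark ends are near (214,321) and (300,330), the wing nut is near (242,247), and the post stop sits at right.

Run:
```python
from h import *
a=load("pics/top.npz")
f=a["frame"][95:265,115:225,::-1]
cv2.imwrite("pics/crop.png",cv2.resize(f,None,fx=3.5,fy=3.5,interpolation=cv2.INTER_CUBIC))
k=1/1.5625
def P(n,l,z): print(n,ray(a,np.array(l)*k,z).round(4).tolist())
P("bed",[(232,170),(329,180),(300,400),(198,388)],.01)
P("mark",[(214,321),(300,330)],.01)
P("plate",[(203,368),(274,375)],.066)
P("foot",[(240,230),(302,236)],.016)
P("nut",[(247,228),(236,265)],.06)
```

```text
bed [[0.7457, 0.2386, 0.01], [0.7264, 0.0993, 0.01], [0.4211, 0.1397, 0.01], [0.4394, 0.2779, 0.01]]
mark [[0.5295, 0.2579, 0.01], [0.5146, 0.1396, 0.01]]
plate [[0.4649, 0.2522, 0.066], [0.4546, 0.1625, 0.066]]
foot [[0.655, 0.2229, 0.016], [0.644, 0.1362, 0.016]]
nut [[0.6455, 0.2012, 0.06], [0.5965, 0.2145, 0.06]]
```

View pics/crop.png

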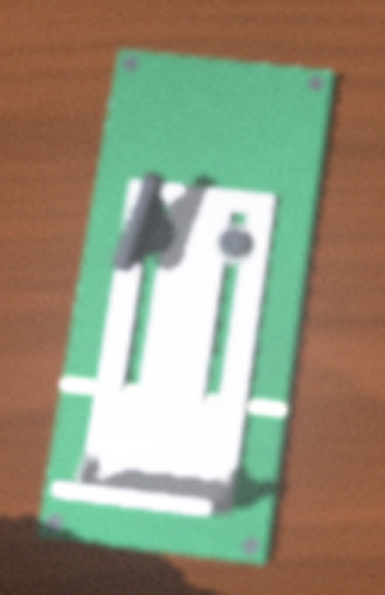

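```bash
python3 -m creep '{"translation":[[-0.515,-0.418,0],[-0.515,-0.418,0],[-0.515,-0.418,0],[-0.515,-0.418,0],[-0.515,-0.418,0]],"turn":[[0,0,0],[0,0,0],[0,0,0],[0,0,0],[0,0,0]],"grip":[1,1,1,1,1]}' 10
python3 -m creep '{"translation":[[-0.515,-0.418,0],[-0.515,-0.418,0],[-0.515,-0.418,0],[0,0,0.1],[0,0,0.1]],"turn":[[0,0,0],[0,0,0],[0,0,0],[0,0,0.05],[0,0,0.05]],"grip":[1,1,1,0.7,0.7]}'
python3 -m creep '{"translation":[[0,0,0.1],[0,0,0.1],[0,0,0.1],[0,0,0],[0,0,0]],"turn":[[0,0,0.05],[0,0,0.05],[0,0,0.05],[0,0,0.05],[0,0,0.05]],"grip":[0.7,0.7,0.7,0.7,0.7]}'
python3 -m creep '{"translation":[[0,0,0],[0,0,0],[0,0,0]],"turn":[[0,0,0.05],[0,0,0],[0,0,0]],"grip":[0.7,0.7,0.7]}'
python3 - <<'E'
from h import *
s=env.get_obs();print(s["tool_pos"],s["tool_rot"],s["qpos"],s["time_s"])
w=snap("wrist","pics/w1.png")
E
```

```text
time_s: 0.72
tool_pos: [0.3911, 0.3488, 0.2222]
tool_rot: [-180.0, -0.0, 155.0]
force: [0.6, 0.9, 0.8]
grip_width: 0.0873
grasp_force: 0.0
time_s: 1.35
tool_pos: [0.4604, 0.2066, 0.2061]
tool_rot: [-180.0, -0.0, 136.6]
force: [-0.0, 0.4, -0.8]
grip_width: 0.074
grasp_force: 0.0
time_s: 1.98
tool_pos: [0.4599, 0.2074, 0.182]
tool_rot: [-179.9, 0.0, 91.7]
force: [0.9, -0.4, 0.3]
grip_width: 0.0607
grasp_force: 0.0
time_s: 2.35
tool_pos: [0.4601, 0.2075, 0.1824]
tool_rot: [-180.0, 0.0, 83.2]
force: [0.3, 0.4, 0.2]
grip_width: 0.0609
grasp_force: 0.0
[0.46012306 0.20753942 0.18237965] [-1.79985564e+02  1.24410879e-02  8.31837227e+01] [-40.40256018   1.9170108   13.4298209  107.0182029   -0.46798095
  71.13667149 -33.64480898] 2.35
```

View pics/w1.png

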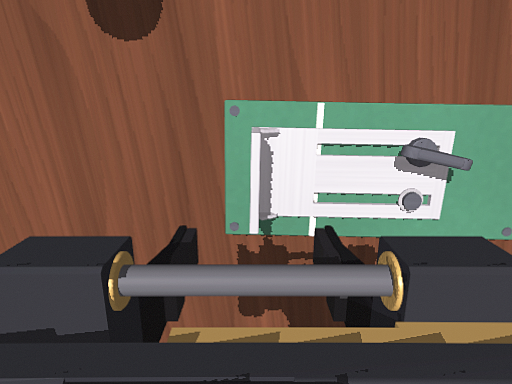

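The wrist view is sharp: plate top at x≈251-261, y 128-220; mark ends near (320,104) and (312,235); nut near (420,155). I'll enlarge it to measure.

Run:
```python
from h import *
a=load("pics/w1.npz")
f=a["frame"][90:250,220:490,::-1]
cv2.imwrite("pics/w1c.png",cv2.resize(f,None,fx=2.96,fy=2.96,interpolation=cv2.INTER_CUBIC))
```

```text
(no output)
```

View pics/w1c.png

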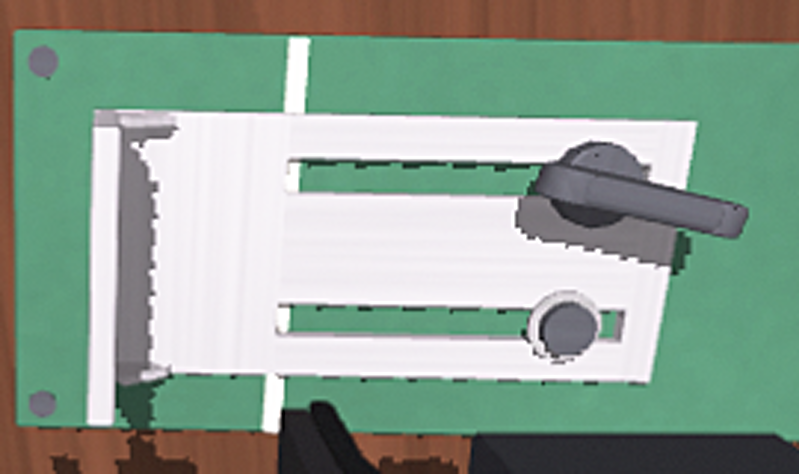

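Run:
```python
from h import *
a=load("pics/w1.npz")
def P(l,z): return ray(a,np.array(l,float)/2.96+[220,90],z)[:,:2]
pl=P([(106,126),(100,425)],.066); mk=P([(299,38),(273,432)],.01); ft=P([(696,122),(650,382)],.016); nt=P([(545,172),(742,210)],.06); bed=P([(14,30),(18,424)],.01)
for n,v in zip("pl mk ft nt bed".split(),(pl,mk,ft,nt,bed)):
    d=v[1]-v[0]; print(n,v.round(4).tolist(),v.mean(0).round(4),np.linalg.norm(d).round(4),np.degrees(np.arctan2(d[1],d[0])).round(1))
y=(mk[0]-mk[1]); y/=np.linalg.norm(y); x=np.array([y[1],-y[0]])
print("x",x,"dist",(mk.mean(0)-pl.mean(0))@x, "lat",(mk.mean(0)-pl.mean(0))@y,"nut in plate frame",(nt.mean(0)-pl.mean(0))@x,(nt.mean(0)-pl.mean(0))@y)
t=np.r_[pl.mean(0),.032]; print(rel(t))
```

```text
pl [[0.4659, 0.2528], [0.4534, 0.164]] [0.4596 0.2084] 0.0897 -98.0
mk [[0.5309, 0.2675], [0.5125, 0.13]] [0.5217 0.1987] 0.1387 -97.6
ft [[0.6563, 0.2256], [0.6444, 0.1361]] [0.6503 0.1809] 0.0903 -97.6
nt [[0.5892, 0.2241], [0.6454, 0.2061]] [0.6173 0.2151] 0.059 -17.7
bed [[0.4392, 0.2811], [0.4207, 0.1442]] [0.43   0.2126] 0.1382 -97.7
x [ 0.991131   -0.13288849] dist 0.06283246847205888 lat -0.0013057409412363021 nut in plate frame 0.15540634277125837 0.027595240424144157
[ 0.00939894 -0.00792063  1.88061355]
```

```bash
python3 -m creep '{"translation":[[0.01,0,0.4],[0,0,0.4],[0,0,0.4],[0,0,0.4],[0,0,0.28]],"turn":[[0,0,0.005],[0,0,0],[0,0,0],[0,0,0],[0,0,0]],"grip":[0.7,0.7,0.7,0.7,0.7]}' 10
python3 -m creep '{"translation":[[0,0,0],[0,0,0],[0,0,0],[0,0,0],[0,0,0]],"turn":[[0,0,0],[0,0,0],[0,0,0],[0,0,0],[0,0,0]],"grip":[0,0,0,0,0]}' 15
python3 - <<'E'
from h import *
s=env.get_obs();print(s["tool_pos"],s["tool_rot"],s["grip_width"],s["force"])
x=np.array([.9911,-.1329]);print("to go",(np.array([.5217,.1987])-s["tool_pos"][:2])@x)
E
```

```text
time_s: 3.02
tool_pos: [0.4597, 0.2081, 0.0307]
tool_rot: [-179.9, 0.1, 82.2]
force: [0.2, 0.6, 0.7]
grip_width: 0.0608
grasp_force: 0.0
time_s: 3.65
tool_pos: [0.4606, 0.2086, 0.0326]
tool_rot: [180.0, -0.0, 82.1]
force: [-0.4, 1.0, -0.4]
grip_width: 0.0188
grasp_force: 0.0
[0.46062643 0.20855278 0.03262996] [ 1.79963719e+02 -3.43297138e-02  8.21366416e+01] 0.018796226937837505 [-0.37148281  0.9637956  -0.394022  ]
to go 0.061839451285376046
```

```bash
python3 -m creep '{"translation":[[0,0,0],[0,0,0],[0,0,0]],"turn":[[0,0,0],[0,0,0],[0,0,0]],"grip":[0,0,0]}' 15
python3 -m creep '{"translation":[[0,0.15,0],[0,0.15,0],[0,0.15,0],[0,0.15,0],[0,0.16,0]],"turn":[[0,0,0],[0,0,0],[0,0,0],[0,0,0],[0,0,0]],"grip":[0,0,0,0,0]}' 15
python3 -m creep '{"translation":[[0,0,0],[0,0,0]],"turn":[[0,0,0],[0,0,0]],"grip":[0,0]}' 15
python3 - <<'E'
from h import *
s=env.get_obs();print(s["tool_pos"],s["tool_rot"],s["grip_width"],s["force"])
a=snap("wrist","pics/w2.png")
E
```

```text
time_s: 4.03
tool_pos: [0.4602, 0.2085, 0.0323]
tool_rot: [-180.0, -0.0, 82.1]
force: [-0.8, 0.3, 2.2]
grip_width: 0.0077
grasp_force: 15.0
time_s: 4.65
tool_pos: [0.5215, 0.1999, 0.0323]
tool_rot: [-180.0, 0.0, 82.1]
force: [-3.0, 0.2, 6.3]
grip_width: 0.0081
grasp_force: 15.0
time_s: 4.9
tool_pos: [0.5223, 0.1999, 0.0324]
tool_rot: [179.8, -0.0, 82.1]
force: [3.5, 0.2, -0.4]
grip_width: 0.008
grasp_force: 15.0
[0.5222829  0.19986439 0.03235815] [ 1.79828980e+02 -3.64090684e-02  8.21015702e+01] 0.008034123772852612 [ 3.48281105  0.22404111 -0.35351865]
```

View pics/w2.png

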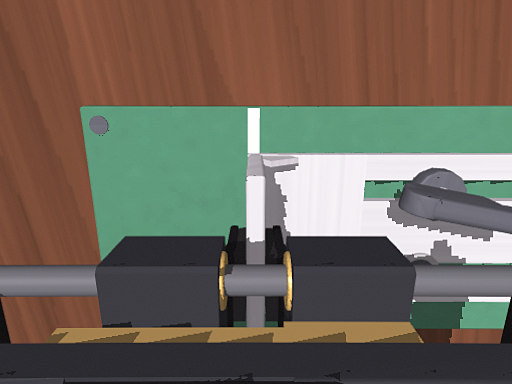

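The view shows the plate in the fingers (top x≈247-265) in line with the mark's far end (x≈248-259, y 108-152).

Run:
```python
from h import *
a=load("pics/w2.npz"); g=a["frame"].astype(int)
x=np.array([.9911,-.1329])
for r in (115,125,135,145):
    m=np.where(g[r,230:280,0]>170)[0]+230
    l,h=m[0]-.5,m[-1]+.5; p=ray(a,[(l,r),(h,r)],.01); print(r,l,h,[(q[:2]-[.5217,.1987])@x for q in p])
for r in (172,185,200,215,230):
    print(r,g[r,240:272,0].tolist())
for l,h,r in ((246.5,264.5,200),):
    p=ray(a,[(l,r),(h,r)],.066); print([(q[:2]-[.5217,.1987])@x for q in p])
```

```text
115 247.5 259.5 [np.float64(-0.003514761374126879), np.float64(0.0029350803205364507)]
125 247.5 259.5 [np.float64(-0.0035759691552832385), np.float64(0.0029270264678582674)]
135 247.5 259.5 [np.float64(-0.0036381046190548496), np.float64(0.0029187822459721766)]
145 247.5 259.5 [np.float64(-0.003701186675342117), np.float64(0.0029103433388632275)]
172 [94, 94, 93, 94, 95, 88, 134, 187, 176, 178, 175, 176, 176, 176, 176, 175, 175, 173, 172, 172, 172, 170, 158, 138, 123, 120, 126, 128, 128, 129, 126, 129]
185 [96, 95, 95, 94, 86, 126, 214, 241, 241, 244, 244, 243, 243, 243, 243, 243, 244, 243, 243, 243, 244, 245, 243, 226, 196, 148, 120, 128, 128, 127, 125, 125]
200 [91, 93, 95, 96, 87, 108, 194, 242, 241, 244, 243, 243, 243, 243, 243, 242, 242, 242, 242, 243, 244, 244, 241, 227, 190, 130, 124, 126, 127, 126, 125, 125]
215 [92, 94, 95, 94, 88, 102, 191, 246, 239, 242, 243, 243, 243, 243, 242, 242, 242, 242, 241, 242, 243, 244, 240, 224, 187, 117, 123, 126, 126, 124, 123, 124]
230 [40, 37, 38, 39, 30, 50, 171, 248, 240, 242, 243, 243, 243, 243, 242, 242, 242, 242, 241, 242, 243, 243, 236, 224, 184, 49, 14, 23, 28, 27, 25, 25]
[np.float64(-0.003195139220600647), np.float64(0.004049285295983873)]
```

```bash
python3 -m creep '{"translation":[[0,-0.005,0],[0,0,0]],"turn":[[0,0,0],[0,0,0]],"grip":[0,0]}' 15
python3 -m creep '{"translation":[[0,0,0],[0,0,0],[0,0,0],[0,0,0],[0,0,0]],"turn":[[0,0,0],[0,0,0],[0,0,0],[0,0,0],[0,0,0]],"grip":[0.6,0.6,0.6,0.6,0.6]}'
python3 -m creep '{"translation":[[0,0,-0.38],[0,0,-0.38],[0,0,-0.38],[0,0,-0.38],[0,0,-0.38]],"turn":[[0,0,0],[0,0,0],[0,0,0],[0,0,0],[0,0,0]],"grip":[0.8,0.8,0.8,0.8,0.8]}'
python3 -m creep '{"translation":[[0,0,0],[0,0,0]],"turn":[[0,0,0],[0,0,0]],"grip":[0.8,0.8]}'
python3 - <<'E'
from h import *
a=snap("wrist","pics/w3.png")
f=a["frame"][90:250,150:420,::-1]
cv2.imwrite("pics/w3c.png",cv2.resize(f,None,fx=2.96,fy=2.96,interpolation=cv2.INTER_CUBIC))
E
```

```text
time_s: 5.2
tool_pos: [0.5204, 0.2001, 0.0323]
tool_rot: [180.0, -0.0, 82.1]
force: [2.7, -0.6, 0.7]
grip_width: 0.0077
grasp_force: 15.0
time_s: 5.82
tool_pos: [0.5201, 0.2001, 0.0322]
tool_rot: [-180.0, 0.0, 82.1]
force: [-0.5, 0.5, -0.5]
grip_width: 0.0482
grasp_force: 0.0
time_s: 6.45
tool_pos: [0.5201, 0.2001, 0.1852]
tool_rot: [180.0, -0.0, 82.1]
force: [0.8, -0.3, 0.1]
grip_width: 0.0695
grasp_force: 0.0
time_s: 6.7
tool_pos: [0.5197, 0.1999, 0.1834]
tool_rot: [-179.9, 0.0, 82.1]
force: [-0.0, -0.5, 0.1]
grip_width: 0.0699
grasp_force: 0.0
```

View pics/w3c.png

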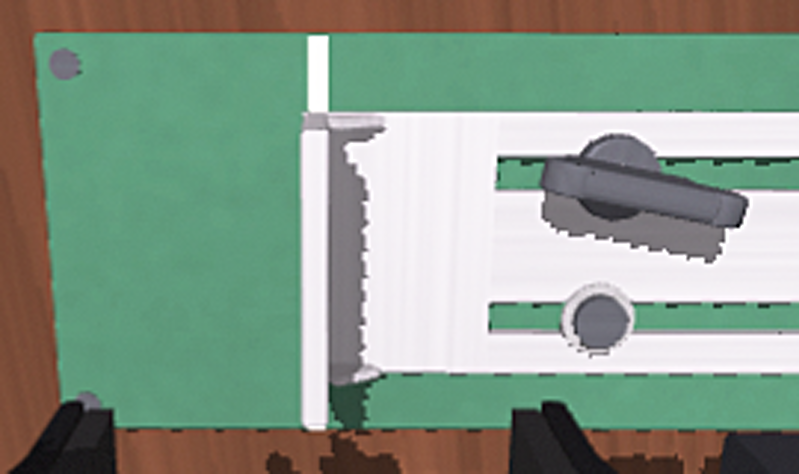

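The plate top spans x≈302-327 in the crop and the mark's far end x≈308-329. The nut runs (545,172)-(745,208).

Run:
```python
from h import *
a=load("pics/w3.npz"); g=a["frame"].astype(float).min(2)
x=np.array([.9911,-.1329]); y=np.array([.1329,.9911]); o=np.array([.5217,.1987])
def edges(r,th):
    s=g[r,240:275]; m=np.where(s>th)[0]; i,j=m[0],m[-1]
    return 240+i-(s[i]-th)/(s[i]-s[i-1]), 240+j+(s[j]-th)/(s[j]-s[j+1])
for z,th,rows in ((.01,160,(106,112,118,124)),(.066,180,(140,155,170,185,200,215,225))):
    for r in rows:
        e=edges(r,th); p=ray(a,[(q,r) for q in e],z)[:,:2]-o
        print(z,r,np.round(e,2),(p@x*1e3).round(2),"mid",((p@x).mean()*1e3).round(2))
n=ray(a,np.array([(545,172),(745,208.)])/2.96+[150,90],.06)[:,:2]; d=n[1]-n[0]
hx=ray(a,np.array([(602,322.)])/2.96+[150,90],.022)[0,:2]
print(n,n.mean(0),(n.mean(0)-o)@x,(n.mean(0)-o)@y,np.degrees(np.arctan2(d[1],d[0])),np.linalg.norm(d),(hx-o)@x,(hx-o)@y)
```

```text
0.01 106 [253.41 260.48] [-3.88  2.97] mid -0.46
0.01 112 [253.42 260.49] [-3.91  2.97] mid -0.47
0.01 118 [253.42 260.48] [-3.94  2.97] mid -0.49
0.01 124 [253.41 260.48] [-3.99  2.96] mid -0.51Traceback (most recent call last):
  File "<stdin>", line 9, in <module>
  File "<stdin>", line 6, in edges
IndexError: index 35 is out of bounds for axis 0 with size 35
```

Run:
```python
from h import *
a=load("pics/w3.npz"); g=a["frame"].astype(float).min(2)
x=np.array([.9911,-.1329]); y=np.array([.1329,.9911]); o=np.array([.5217,.1987])
def edges(r,th):
    s=g[r,240:275]; m=np.where(s>th)[0]; i=m[0]; j=i
    while s[j+1]>th: j+=1
    return 240+i-(s[i]-th)/(s[i]-s[i-1]), 240+j+(s[j]-th)/(s[j]-s[j+1])
for z,th,rows in ((.066,180,(140,155,170,185,200,215,225)),):
    for r in rows:
        e=edges(r,th); p=ray(a,[(q,r) for q in e],z)[:,:2]-o
        print(z,r,np.round(e,2),(p@x*1e3).round(2),"mid",((p@x).mean()*1e3).round(2))
n=ray(a,np.array([(545,172),(745,208.)])/2.96+[150,90],.06)[:,:2]; d=n[1]-n[0]
hx=ray(a,np.array([(602,322.)])/2.96+[150,90],.022)[0,:2]
print(n,n.mean(0),(n.mean(0)-o)@x,(n.mean(0)-o)@y,np.degrees(np.arctan2(d[1],d[0])),np.linalg.norm(d),(hx-o)@x,(hx-o)@y)
```

```text
0.066 140 [251.32 260.35] [-5.44  2.06] mid -1.69
0.066 155 [251.35 260.25] [-5.51  1.98] mid -1.77
0.066 170 [251.54 260.1 ] [-5.45  1.85] mid -1.8
0.066 185 [251.55 260.04] [-5.54  1.78] mid -1.88
0.066 200 [251.64 259.98] [-5.57  1.73] mid -1.92
0.066 215 [251.64 260.06] [-5.66  1.79] mid -1.94
0.066 225 [251.67 260.01] [-5.71  1.73] mid -1.99
[[0.59051054 0.2221147 ]
 [0.64719578 0.2035959 ]] [0.61885316 0.2128553 ] 0.09440725544801824 0.026940976403726353 -18.091970409316804 0.059633561545696795 0.09647659936247088 -0.024877508532991244
```

The plate is about 1.2 mm short of the line. I'll re-grip and nudge until the TCP x is about 0.5213.

```bash
python3 -m creep '{"translation":[[0,0.015,0.38],[0,0,0.38],[0,0,0.38],[0,0,0.38],[0,0,0.38]],"turn":[[0,0,0],[0,0,0],[0,0,0],[0,0,0],[0,0,0]],"grip":[0.5,0.4,0.4,0.4,0.4]}' 15
python3 -m creep '{"translation":[[0,0,0],[0,0,0],[0,0,0],[0,0,0],[0,0,0]],"turn":[[0,0,0],[0,0,0],[0,0,0],[0,0,0],[0,0,0]],"grip":[0,0,0,0,0]}' 15
python3 -m creep '{"translation":[[0,0,0],[0,0,0],[0,0,0]],"turn":[[0,0,0],[0,0,0],[0,0,0]],"grip":[0,0,0]}' 15
python3 -c "
from h import *
s=env.get_obs();print(s['tool_pos'],s['force'])"
```

```text
time_s: 7.38
tool_pos: [0.5202, 0.1995, 0.0298]
tool_rot: [-179.9, 0.1, 82.1]
force: [0.8, -0.2, 0.0]
grip_width: 0.036
grasp_force: 0.0
time_s: 8.0
tool_pos: [0.5217, 0.2005, 0.0334]
tool_rot: [180.0, -0.1, 82.1]
force: [-1.9, 0.2, 6.8]
grip_width: 0.0083
grasp_force: 15.0
time_s: 8.38
tool_pos: [0.5217, 0.2005, 0.0334]
tool_rot: [180.0, -0.1, 82.1]
force: [-2.7, -0.3, 6.0]
grip_width: 0.0082
grasp_force: 15.0
[0.5216604  0.20049768 0.03339024] [-2.73491255 -0.27997062  6.041815  ]
```

```bash
python3 -m creep '{"translation":[[0,0,0],[0,0,0],[0,0,0],[0,0,0],[0,0,0]],"turn":[[0,0,0],[0,0,0],[0,0,0],[0,0,0],[0,0,0]],"grip":[0.5,0.5,0.5,0.5,0.5]}' 15
python3 -m creep '{"translation":[[0,0,-0.37],[0,0,-0.37],[0,0,-0.37],[0,0,-0.37],[0,0,-0.37]],"turn":[[0,0,0],[0,0,0],[0,0,0],[0,0,0],[0,0,0]],"grip":[0.7,0.7,0.7,0.7,0.7]}'
python3 -m creep '{"translation":[[0,0,0],[0,0,0]],"turn":[[0,0,0],[0,0,0]],"grip":[0.7,0.7]}'
python3 - <<'E'
from h import *
a=snap("wrist","pics/w4.png"); g=a["frame"].astype(float).min(2)
x=np.array([.9911,-.1329]); o=np.array([.5217,.1987])
def edges(r,th):
    s=g[r,240:275]; m=np.where(s>th)[0]; i=m[0]; j=i
    while s[j+1]>th: j+=1
    return 240+i-(s[i]-th)/(s[i]-s[i-1]), 240+j+(s[j]-th)/(s[j]-s[j+1])
for z,th,rows in ((.01,160,(106,118)),(.066,180,(155,185,215))):
    for r in rows:
        e=edges(r,th); p=ray(a,[(q,r) for q in e],z)[:,:2]-o
        print(z,r,np.round(e,2),(p@x*1e3).round(2),"mid",((p@x).mean()*1e3).round(2))
print(rel([.6188,.212,.145]), env.get_obs()["qpos"])
E
```

```text
time_s: 9.0
tool_pos: [0.5214, 0.1999, 0.0321]
tool_rot: [180.0, 0.0, 82.1]
force: [-0.4, 0.3, -0.0]
grip_width: 0.0421
grasp_force: 0.0
time_s: 9.62
tool_pos: [0.5213, 0.1999, 0.1812]
tool_rot: [180.0, -0.0, 82.1]
force: [-0.3, -0.1, -0.0]
grip_width: 0.0612
grasp_force: 0.0
time_s: 9.88
tool_pos: [0.5209, 0.1998, 0.1793]
tool_rot: [-179.9, 0.0, 82.1]
force: [-0.8, -0.8, -0.1]
grip_width: 0.061
grasp_force: 0.0
0.01 106 [252.14 259.48] [-3.92  3.11] mid -0.4
0.01 118 [252.16 259.48] [-3.98  3.1 ] mid -0.44
0.066 155 [251.29 260.34] [-4.35  3.15] mid -0.6
0.066 185 [251.34 260.1 ] [-4.5   2.94] mid -0.78
0.066 215 [251.56 259.98] [-4.52  2.83] mid -0.85
[0.32116995 1.19538875 0.42015105] [-37.67121997   8.6976988   15.41008162 100.36643872  -2.42037926
  71.38097339 -29.51463778]
```

The fence is within about 0.2 mm of the line. Now the wing nut.

```bash
python3 -m creep '{"translation":[[0.08,0.3,0],[0.08,0.3,0],[0.08,0.3,0],[0.08,0.3,0.1],[0,0,0.1]],"turn":[[0,0,0],[0,0,0],[0,0,0],[0,0,0],[0,0,-0.05]],"grip":[0.7,0.7,0.7,0.7,0.6]}' 25
python3 -m creep '{"translation":[[0,0,0.1],[0,0,0.1],[0,0,0],[0,0,0],[0,0,0]],"turn":[[0,0,-0.05],[0,0,-0.05],[0,0,-0.05],[0,0,-0.05],[0,0,-0.05]],"grip":[0.6,0.6,0.6,0.6,0.6]}'
python3 -m creep '{"translation":[[0,0,0],[0,0,0],[0,0,0],[0,0,0],[0,0,0]],"turn":[[0,0,-0.05],[0,0,-0.05],[0,0,-0.045],[0,0,0],[0,0,0]],"grip":[0.6,0.6,0.6,0.6,0.6]}'
python3 - <<'E'
from h import *
s=env.get_obs();print(s["tool_pos"],s["tool_rot"],s["qpos"])
print(rel([.6188,.212,.033]))
a=snap("wrist","pics/w5.png")
E
```

```text
time_s: 10.55
tool_pos: [0.6206, 0.2116, 0.1616]
tool_rot: [-179.9, 0.1, 91.3]
force: [-0.1, 0.2, 0.1]
grip_width: 0.0566
grasp_force: 0.0
time_s: 11.18
tool_pos: [0.6191, 0.2118, 0.1461]
tool_rot: [-179.8, -0.1, 136.4]
force: [0.6, -0.2, -0.3]
grip_width: 0.052
grasp_force: 0.0
time_s: 11.8
tool_pos: [0.6196, 0.212, 0.1472]
tool_rot: [-180.0, -0.1, 162.1]
force: [-0.4, 0.6, -0.2]
grip_width: 0.0524
grasp_force: 0.0
[0.61957867 0.21201432 0.14721676] [-1.79951370e+02 -6.60557577e-02  1.62096751e+02] [-24.61313865  21.33715865   4.34330643  88.03061221  -1.67547563
  70.77763612  52.08428946]
[ 0.00756108 -0.00195067  1.42772132]
```

View pics/w5.png

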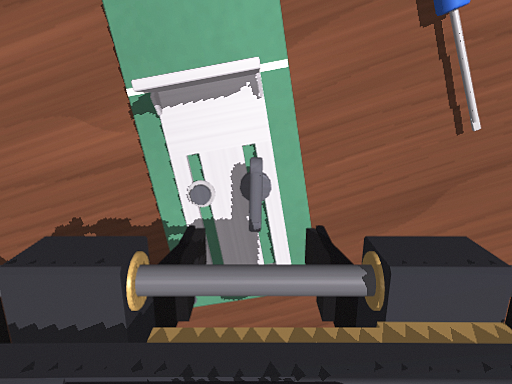

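The blade (x≈256, y 158-230) is aligned and centred between the fingers. Descend and grip.

```bash
python3 -m creep '{"translation":[[0,0,0.3],[0,0,0.3],[0,0,0.3],[0,0,0.3],[0,0,0.2]],"turn":[[0,0,0],[0,0,0],[0,0,0],[0,0,0],[0,0,0]],"grip":[0.6,0.6,0.6,0.6,0.6]}' 25
python3 -m creep '{"translation":[[0,0,0],[0,0,0],[0,0,0],[0,0,0],[0,0,0]],"turn":[[0,0,0],[0,0,0],[0,0,0],[0,0,0],[0,0,0]],"grip":[0.4,0,0,0,0]}' 25
python3 -m creep '{"translation":[[0,0,0],[0,0,0]],"turn":[[0,0,0],[0,0,0]],"grip":[0,0]}' 25
python3 -c "
from h import *
s=env.get_obs();print(s['tool_pos'],s['force'],s['wrist_torque'])"
```

```text
time_s: 12.48
tool_pos: [0.6194, 0.212, 0.0348]
tool_rot: [-179.9, -0.1, 162.2]
force: [0.3, -0.6, 0.7]
grip_width: 0.0522
grasp_force: 0.0
time_s: 13.1
tool_pos: [0.6201, 0.212, 0.0366]
tool_rot: [-180.0, 0.0, 162.2]
force: [-2.4, -9.1, 4.7]
grip_width: 0.0103
grasp_force: 6.5
time_s: 13.35
tool_pos: [0.6201, 0.2118, 0.0366]
tool_rot: [-180.0, 0.0, 162.2]
force: [-1.7, -2.2, 3.5]
grip_width: 0.0097
grasp_force: 25.0
[0.62011292 0.21182645 0.03661007] [-1.66167697 -2.15182998  3.51061778] [-0.40838203  0.29738953  0.06228945]
```

```bash
python3 -m creep '{"translation":[[0,0,0],[0,0,0],[0,0,0],[0,0,0],[0,0,0]],"turn":[[0,0,0.04],[0,0,0.05],[0,0,0.05],[0,0,0.05],[0,0,0.05]],"grip":[0,0,0,0,0]}' 25
python3 -m creep '{"translation":[[0,0,0],[0,0,0],[0,0,0],[0,0,0]],"turn":[[0,0,0.05],[0,0,0.04],[0,0,0.03],[0,0,0]],"grip":[0,0,0,0]}' 25
python3 -c "
from h import *
s=env.get_obs();print(s['tool_pos'],s['tool_rot'],s['force'],s['wrist_torque'])"
```

```text
time_s: 13.98
tool_pos: [0.6204, 0.2121, 0.0366]
tool_rot: [180.0, 0.0, 118.7]
force: [-1.1, -1.1, 2.3]
grip_width: 0.0098
grasp_force: 25.0
time_s: 14.48
tool_pos: [0.6206, 0.2122, 0.0366]
tool_rot: [179.9, 0.0, 97.5]
force: [0.6, -2.7, 4.4]
grip_width: 0.0098
grasp_force: 25.0
[0.62061028 0.21223044 0.03661294] [1.79922844e+02 3.26447131e-03 9.74748832e+01] [ 0.56096735 -2.67258073  4.38631769] [-0.34262048  0.0578343  -0.08242938]
```

```bash
python3 -m creep '{"translation":[[0,0,0],[0,0,0],[0,0,0]],"turn":[[0,0,0.02],[0,0,0.02],[0,0,0]],"grip":[0,0,0]}' 25
python3 -c "
from h import *
s=env.get_obs();print(s['tool_rot'],s['force'],s['wrist_torque'])"
python3 -m creep '{"translation":[[0,0,0],[0,0,0],[0,0,0]],"turn":[[0,0,0.015],[0,0,0],[0,0,0]],"grip":[0,0,0]}' 25
python3 -c "
from h import *
s=env.get_obs();print(s['tool_rot'],s['force'],s['wrist_torque'])"
```

```text
time_s: 14.85
tool_pos: [0.6207, 0.2123, 0.0366]
tool_rot: [179.9, -0.0, 90.4]
force: [1.2, -1.4, 3.3]
grip_width: 0.0101
grasp_force: 25.0
[ 1.79908250e+02 -3.80234095e-03  9.04147132e+01] [ 1.19460423 -1.40163539  3.30914498] [-0.26699612 -0.11759949  0.46691969]
time_s: 15.22
tool_pos: [0.6207, 0.2125, 0.0366]
tool_rot: [179.9, -0.0, 87.7]
force: [1.6, -0.3, 4.0]
grip_width: 0.0108
grasp_force: 25.0
[ 1.79913735e+02 -3.95327999e-02  8.76536251e+01] [ 1.58318969 -0.29417566  3.99058826] [-0.1293902  -0.24663436  0.53495327]
```

Moment is up to 0.5 N m and the pads are slipping on the blade, so the nut is at its stop. Release and look.

```bash
python3 -m creep '{"translation":[[0,0,0],[0,0,0],[0,0,0],[0,0,0],[0,0,0]],"turn":[[0,0,0],[0,0,0],[0,0,0],[0,0,0],[0,0,0]],"grip":[0.5,0.5,0.5,0.5,0.5]}'
python3 -m creep '{"translation":[[0,0,-0.3],[0,0,-0.35],[0,0,-0.35],[0,-0.5,-0.35],[0,-0.7,-0.35]],"turn":[[0,0,0],[0,0,0],[0,0,0],[0,0,0],[0,0,0]],"grip":[0.5,0.5,0.5,0.5,0.5]}'
python3 -m creep '{"translation":[[0,0,0],[0,0,0]],"turn":[[0,0,0],[0,0,0]],"grip":[0.5,0.5]}'
python3 - <<'E'
from h import *
a=snap("wrist","pics/w6.png")
f=a["frame"][80:260,150:420,::-1]
cv2.imwrite("pics/w6c.png",cv2.resize(f,None,fx=2.96,fy=2.96,interpolation=cv2.INTER_CUBIC))
E
```

```text
time_s: 15.85
tool_pos: [0.6199, 0.2121, 0.0361]
tool_rot: [-180.0, 0.0, 87.5]
force: [0.3, -0.0, 0.0]
grip_width: 0.0424
grasp_force: 0.0
time_s: 16.48
tool_pos: [0.524, 0.2159, 0.1728]
tool_rot: [180.0, 0.0, 87.4]
force: [-0.1, 0.5, 0.4]
grip_width: 0.0433
grasp_force: 0.0
time_s: 16.73
tool_pos: [0.5247, 0.2163, 0.1724]
tool_rot: [179.9, -0.0, 87.5]
force: [0.8, 0.3, -0.6]
grip_width: 0.0436
grasp_force: 0.0
```

View pics/w6c.png

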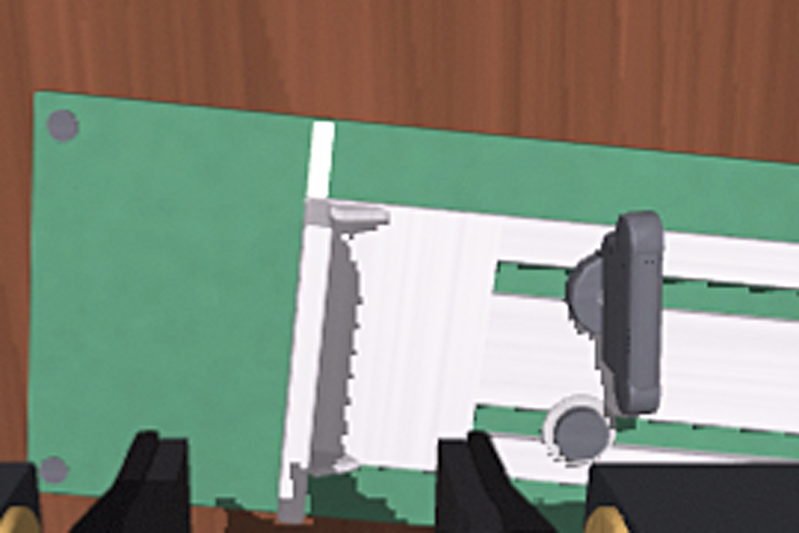

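The blade now runs across the fence, (644,218)-(638,405), and the plate is still on the line. I'll check the angle and offset numerically.

Run:
```python
from h import *
a=load("pics/w6.npz")
P=lambda l,z: ray(a,np.array(l,float)/2.96+[150,80],z)[:,:2]
x=np.array([.9911,-.1329]); o=np.array([.5217,.1987])
n=P([(646,215),(641,410)],.06); d=n[1]-n[0]
print("nut angle",np.radians(-7.65-np.degrees(np.arctan2(d[1],d[0]))),np.linalg.norm(d))
print("mark",((P([(323.5,123),(318,196)],.01)-o)@x).round(4),"plate",((P([(319,228),(306,350),(295,450)],.066)-o)@x).round(4))
```

```text
nut angle 1.4134229525203545 0.057900395191219936
mark [-0.0001  0.0003] plate [ 0.0002 -0.0003 -0.0008]
```

Nut at 1.41 rad (its stop) and plate on the line, so I'm handing in.

```bash
python3 -c "
from cell import env
print(env.sign_off())"
```

```text
the job is handed in; nothing more can be done
None
```

The fence plate stands on the white line, within about 0.5 mm by camera; the wing nut is tight at its stop (about 1.4 rad), the post stop was not touched, and the job was handed in at about 17 s.

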